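# Count to the third bay and push the reel in

## Task

With a fingertip, run along the row of springy tabs on the rack's back rail, starting at the end where the round wooden end piece stands, and flick them over one after another to count the bays: first, second, third, then stop and leave the fourth tab alone. Then push the black reel along the shelf, never picking it up or tipping it, into that third bay until it is fully home against the back rail. Leave all the other things where they are.

Things in the scene. Friction and masses are not known exactly. Their poses are not given: they have to be found in the camera images.
- rack: Fixed pale wooden rack, four bays in a row, open in front, no floor. Origin: on the shelf, middle of its width; x towards the back rail (away from the robot), y along the row to the left, z up. Five dividers 6 mm thick, 26 mm high, at y = 140, 70, 0, -70, -140 mm, from x = -18 to 25 mm. Bay centres at y = 105, 35, -35, -105 mm, each 64 mm wide. A tin lies in each outermost bay.
- rail (a point): Middle of the top of the rack's back rail, 40 mm above the shelf, at x = 35, y = 0 mm in the rack's frame. The rail is 286 mm long and spans x = 25 to 45 mm. On its top, behind the middle of each bay, stands one springy tab.
- round_end: Fixed low round wooden disc, 36 mm across and 26 mm high, standing against one end of the rack (163 mm from the rack's middle along its row, left or right). Marks the end to count from. Origin: centre of its underside.
- square_end: Fixed low rectangular wooden block, 56 x 36 mm and 26 mm high, at the other end of the rack (163 mm from its middle). Origin: centre of its underside.
- reel: The loose black plastic reel to be pushed: a spool lying flat with a vertical axis, two round flanges 56 mm across with a 36 mm core between, 28 mm high, about 70 g. Starts on the shelf in front of the rack. Origin: centre of its underside, z up. Fully home, its centre is at x = -3 mm in the rack's frame and it sticks out 13 mm past the dividers.
- tab_a (a joint): Springy grey tab, leftmost, on the rail at x = 35, y = 105 mm in the rack's frame. Upright plate 16 mm wide, 3 mm thick along the row, 40 to 65 mm above the shelf, hinged at its foot to bend along the row. Value in rad: 0 upright, + leaning right (rack -y), - left. Springs back; under 4 N. A fingertip passing 10 mm below its top bends it about 0.9; over 0.3 in the run's direction counts.
- tab_b (a joint): Springy grey tab, second from the left, on the rail at x = 35, y = 35 mm in the rack's frame. Upright plate 16 mm wide, 3 mm thick along the row, 40 to 65 mm above the shelf, hinged at its foot to bend along the row. Value in rad: 0 upright, + leaning right (rack -y), - left. Springs back; under 4 N. A fingertip passing 10 mm below its top bends it about 0.9; over 0.3 in the run's direction counts.
- tab_c (a joint): Springy grey tab, third from the left, on the rail at x = 35, y = -35 mm in the rack's frame. Upright plate 16 mm wide, 3 mm thick along the row, 40 to 65 mm above the shelf, hinged at its foot to bend along the row. Value in rad: 0 upright, + leaning right (rack -y), - left. Springs back; under 4 N. A fingertip passing 10 mm below its top bends it about 0.9; over 0.3 in the run's direction counts.
- tab_d (a joint): Springy grey tab, rightmost, on the rail at x = 35, y = -105 mm in the rack's frame. Upright plate 16 mm wide, 3 mm thick along the row, 40 to 65 mm above the shelf, hinged at its foot to bend along the row. Value in rad: 0 upright, + leaning right (rack -y), - left. Springs back; under 4 N. A fingertip passing 10 mm below its top bends it about 0.9; over 0.3 in the run's direction counts.
- tin_left: Loose flat steel tin, 51 mm across, 24 mm high, in the leftmost bay: leave alone. Origin: centre of underside.
- tin_right: Loose flat steel tin, 51 mm across, 24 mm high, in the rightmost bay: leave alone. Origin: centre of underside.
- bobber: Loose small orange bobber, 34 mm across, 42 mm high, standing to the front left of the rack: leave alone. Origin: centre of underside.
- spinner: Loose stainless spinner lure lying flat, about 68 mm long, 22 mm wide, 6 mm high, to the front right of the rack: leave alone. Origin: on its underside about 13 mm towards the wide end from its middle.
- tumbler: Loose steel tumbler, 68 mm across, 85 mm high, standing behind the rack's left end: leave alone. Origin: centre of underside.
- brush: Loose hand brush lying on the shelf right of the rack: leave alone. Origin: on its underside, near its middle.
Mind the look-alikes: they are no part of the job. Of the things that look like the reel, take the one that is nearest to the robot's base at the start.

How it is judged:
By the outcome, as a careful person would: the job done as asked, in the order asked, and still so for the second after the job is handed in, with the robot touching nothing.
It also fails if it takes over 61 s, if anything falls off the work surface, if the arm or the gripper's body presses on something with over 40 N, if the wrist force passes 120 N, or if a joint passes its speed limit or range.

## Robot

A 7-joint arm with a two-finger parallel gripper is mounted at the origin on the work surface. World frame = base frame: x ahead of the robot, y to its left, z up, the work surface at z = 0. Lengths are in m, angles in rad, forces in N, time in s.
With the tool pointing down it reaches from about 0.35 to 0.9 m from the base axis. Payload 8.1 kg.
Tool frame: the origin (TCP) lies at the very end of the fingers, on their centre line; the grasp point (between the pads) lies 19 mm behind it (grasp_offset is the distance from the TCP to the grasp point, in m); z points along the fingers, y is the line along which they close (so a half turn about z gives the same grasp; the last joint's range is limited). The gripper opens to 92 mm and grips with 3 to 60 N. Pads are 19 mm wide; open, the fingers measure 130 mm over their backs; the gripper's body (75 mm by 190 mm) begins 47 mm behind the grasp point.
Start: joints at [-1.409, 0.434, 0.025, 1.573, -0.012, 1.134, -0.075], TCP at [0.164, 0.603, 0.227] pointing down, gripper open.
Joint ranges: [-2.62, 2.62], [-0.44, 2.09], [-1.27, 1.32], [0.08, 2.57], [-1.32, 4.46], [0.12, 2], [-2.74, 2.74]. Speed limits (rad/s): [2.22, 2.22, 3.01, 3.01, 3.14, 3.14, 3.14].

## Interface

Orientations are given as a rotation vector (axis times angle).
In Python, from cell import observe, get_image, camera_params, sign_off, silhouettes, grasp_offset gives the robot as it stands. The module is installed in compiled form; this text tells all that it offers.
- The arm moves only by the tool jog_arm, never from a script. Its argument "motion" is a list that holds one entry, the list of rows, each a list of 7 numbers: the shift along the tool's x, y, z in m, then the turn, a rotation vector about the tool's x, y, z in rad, then the closure, from -1 (fully open) to 1 (shut), so that 0 is half open. In form: [[[dx, dy, dz, wx, wy, wz, hand], ...]]. A call has 1 to 10 rows; each row is the pose to reach, as a shift and turn from the pose commanded when the call began, along the tool's axes at that moment; what a row does not reach only later rows make up. A row lasts 1/12 s, in which the tool goes at most 41.7 mm and 7.16 degrees, less where a joint would pass 70% of its speed; a pose out of reach is approached as far as the arm can. A call with a gripper value outside its range is refused whole. The fingers move at their own pace and stop on an object; "force" is the grip in N (left out, the last holds). Time passes only in rows, so rows that repeat a pose let the fingers close. It gives the time, the measured TCP pose, the force, the opening and the grip force at its end, in the units of the state.
- observe(): the state, without advancing time (a new reading comes with each control period).
- get_image(name): name is "scene" or "top" or "wrist"; returns the picture (480x640x3 uint8, red, green, blue); there is no depth.
- camera_params(name): a dict with "vertical_fov" (degrees; the focal length in pixels is half the picture's height over the tangent of half this angle, whatever the lens; pixels are square), "cx", "cy" (the principal point, pixels), "T" (4x4, takes a point from camera to world coordinates). Camera axes: x right, y down, z forward; pixel columns grow to the right and rows downward; lengths in m; the calibration is good to about 2 mm. The wrist camera is an equidistant fisheye: a pixel r from the principal point sees the ray r / f radians off the axis. A picture is of the moment at which its call begins: read the wrist's pose just before it. camera_params takes no time and is no camera call; for the wrist camera it gives the pose at the moment of the call.
- sign_off(): hands the job in; it is judged then, once.
Trained networks look in the newest picture that a camera, given by its name, has taken for a name from the list of things; names that differ only in an ending like _2 or _b are one class to them, and where a whole thing is asked for, a point or a joint stands for the part that bears it (a point fixed in the world has none). Each returns a list of dicts, best first, with "p" (0 to 1); they miss things now and then, are a little off and sometimes report something else, mostly with a low value. They report only what shows in the picture. A call takes as long as a camera call. They do not tell look-alikes from the thing itself.
- silhouettes(query, camera): "mask" (480x640 bool, what is visible of it) and "pixel" ([column, row] in pixels, amid what is visible of it).
The state is a dict: "clock": time; "joints": joint angles; "dq": joint speeds; "joint_efforts": joint torques, N m; "position": TCP position; "ee_rot": TCP orientation; "force": force on the tool from outside, world axes, zero at the start; "ft_torque": the same for the moment, N m; "width": opening from 0.0 (shut) to 1.0 (fully open); "gripper_force": force on a finger pad.
Only numpy, scipy, OpenCV 4.12 (cv2) and the standard library are available. Lean on these libraries where they do the work, as an engineer would, in place of code of your own. Each camera call takes 0.05 s, during which the arm holds its last target. There are 200 camera calls.

## Working session

There is one attempt and no reset: what is moved stays moved. The work goes in short steps, Python scripts to look and compute and a tool call to move; the robot and the scene stay as the last step left them, time stands still between calls to the robot, and variables do not carry over. Pictures are saved under pics/ and viewed, at most 10 in all, crops included, and the job is handed in when it is done.

Besides the shell and the picture viewer there is one more tool, called as name(argument=value, ...) on one line, values as JSON. jog_arm: Moves the arm, as the interface text tells. Its arguments: {"type":"object","properties":{"motion":{"type":"array"},"force":{"type":"number"}},"required":["motion"]}

```bash
mkdir -p pics; cat > h.py <<'E'
import numpy as np,cv2
from cell import *
from scipy.spatial.transform import Rotation as R
def proj(name,P):
    c=camera_params(name);T=np.array(c['T']);f=240/np.tan(np.radians(c['vertical_fov'])/2)
    p=(np.atleast_2d(P)-T[:3,3])@T[:3,:3]
    return np.c_[c['cx']+f*p[:,0]/p[:,2],c['cy']+f*p[:,1]/p[:,2]]
def unproj(name,uv,z):
    c=camera_params(name);T=np.array(c['T']);f=240/np.tan(np.radians(c['vertical_fov'])/2)
    d=T[:3,:3]@np.array([(uv[0]-c['cx'])/f,(uv[1]-c['cy'])/f,1.]);o=T[:3,3]
    return o+d*(z-o[2])/d[2]
E
python3 - <<'E'
from h import *
for n in ['scene','top']:
    im=get_image(n);cv2.imwrite(f'pics/{n}0.png',im[:,:,::-1])
    print(n,np.round(camera_params(n)['T'],3).tolist())
for q,z in [('rack',.026),('round_end',.026),('square_end',.026),('reel',.028),('tab_a',.065),('tin_left',.024),('bobber',.02),('spinner',.003),('tumbler',.085),('brush',.01)]:
    for n in ['top','scene']:
        for d in silhouettes(q,n):
            if d['p']>.2: print(q,n,round(d['p'],2),np.round(d['pixel']),np.round(unproj(n,d['pixel'],z),3),d['mask'].sum())
s=observe();print(s['clock'],s['position'],s['ee_rot'],s['width'])
E
```

```text
scene [[0.915, 0.255, -0.313, 0.959], [0.404, -0.616, 0.677, -0.764], [-0.021, -0.745, -0.666, 0.731], [0.0, 0.0, 0.0, 1.0]]
top [[-0.02, -0.992, 0.122, 0.491], [-1.0, 0.019, -0.004, -0.086], [0.002, -0.122, -0.992, 1.286], [0.0, 0.0, 0.0, 1.0]]
rack top 0.92 [257. 241.] [0.629 0.051 0.026] 1590
rack scene 0.67 [326. 219.] [0.636 0.031 0.026] 2007
round_end top 0.62 [332. 235.] [ 0.641 -0.128  0.026] 188
square_end top 0.87 [193. 271.] [0.562 0.201 0.026] 351
square_end scene 0.58 [315. 187.] [0.57  0.126 0.026] 258
reel top 0.91 [248. 301.] [0.489 0.072 0.028] 466
reel top 0.83 [254. 179.] [0.78  0.056 0.028] 452
reel top 0.82 [218. 196.] [0.74  0.143 0.028] 456
reel top 0.58 [159. 270.] [0.565 0.28  0.028] 505
reel scene 0.94 [394. 204.] [0.754 0.133 0.028] 527
reel scene 0.79 [396. 234.] [0.787 0.039 0.028] 656
reel scene 0.58 [272. 200.] [0.501 0.045 0.028] 539
reel scene 0.55 [336. 157.] [0.569 0.258 0.028] 393
tab_a scene 0.63 [337. 174.] [0.617 0.142 0.065] 54
tab_a scene 0.44 [321. 241.] [ 0.671 -0.078  0.065] 76
tin_left top 0.65 [225. 262.] [0.581 0.127 0.024] 392
tin_left top 0.65 [174. 310.] [0.47  0.246 0.024] 159
tin_left scene 0.55 [271. 199.] [0.496 0.053 0.024] 570
tin_left scene 0.53 [316. 188.] [0.571 0.129 0.024] 248
bobber top 0.51 [177. 308.] [0.476 0.239 0.02 ] 136
bobber scene 0.55 [298. 157.] [0.478 0.234 0.02 ] 132
spinner top 0.72 [196. 270.] [0.565 0.199 0.003] 405
spinner top 0.55 [364. 251.] [ 0.603 -0.205  0.003] 94
spinner top 0.48 [169. 226.] [0.673 0.266 0.003] 814
spinner scene 0.76 [255. 302.] [ 0.596 -0.217  0.003] 170
tumbler top 0.71 [171. 226.] [0.661 0.239 0.085] 789
tumbler scene 0.84 [369. 163.] [0.678 0.18  0.085] 1104
brush top 0.78 [477. 252.] [ 0.593 -0.477  0.01 ] 1099
brush scene 0.9 [174. 423.] [ 0.601 -0.481  0.01 ] 2594
1.1 [0.16362957 0.60321089 0.22674188] [4.14896267e-01 3.11403364e+00 3.83638943e-05] 1.0024984791386249
```

```bash
python3 - <<'E'
import cv2
a=cv2.imread('pics/top0.png')[155:335,135:395];cv2.imwrite('pics/c1.png',cv2.resize(a,(780,540),interpolation=cv2.INTER_CUBIC))
a=cv2.imread('pics/scene0.png')[130:330,200:450];cv2.imwrite('pics/c2.png',cv2.resize(a,(750,600),interpolation=cv2.INTER_CUBIC))
E
```

```text
(no output)
```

View pics/c1.png

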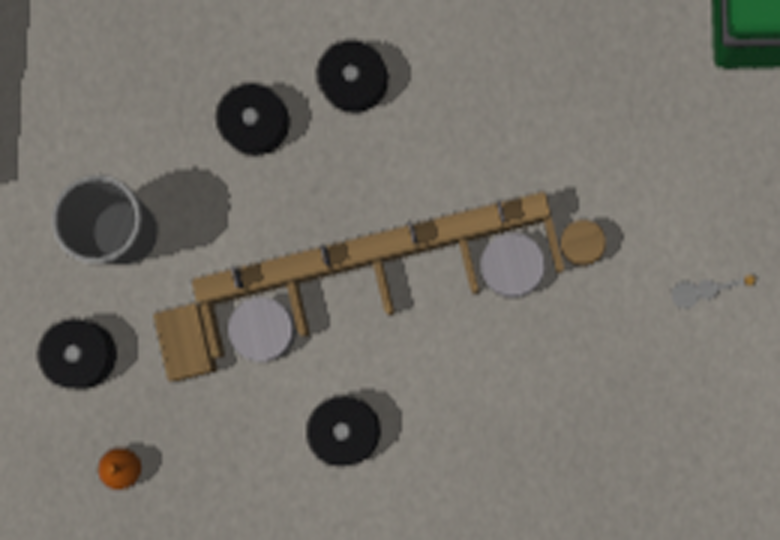

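View pics/c2.png

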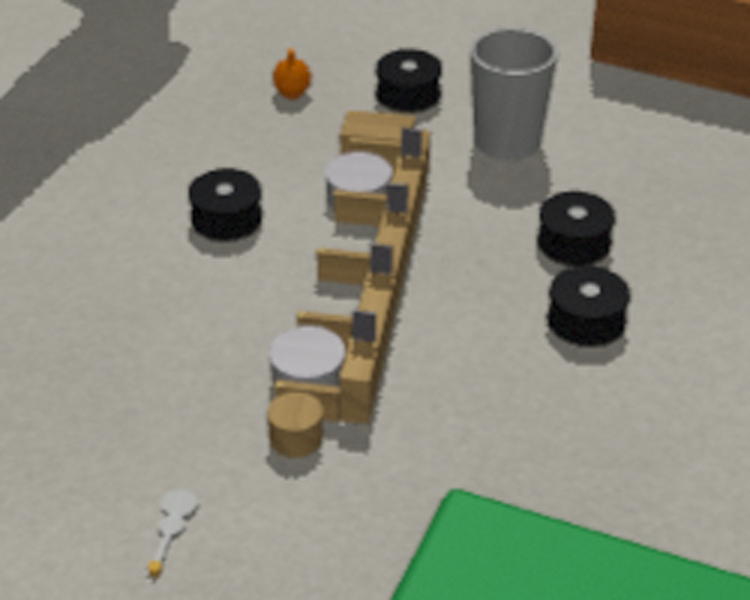

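Top crop: round end at (583,241), to the right, so the count goes right to left: d, c, b. The target is tab_b's bay, and tab_a is left alone. There are four reel look-alikes, at crop pixels (343,430), (77,352), (252,118) and (352,76). The first (picture ≈(249,298), r≈0.49 m) is nearest to the base, so it is the one meant, and this crop confirms it.

```bash
cat >> h.py <<'E'
from scipy.optimize import least_squares
def W(p,P):
    P=np.atleast_2d(np.array(P,float));c,s=np.cos(p[2]),np.sin(p[2])
    return np.c_[p[0]+c*P[:,0]-s*P[:,1],p[1]+s*P[:,0]+c*P[:,1],P[:,2]]
def cyl(name,mask,d,h,x0):
    a=np.linspace(0,2*np.pi,60);m=cv2.moments(mask.astype(np.uint8),True);c=np.array([m['m10'],m['m01']])/m['m00']
    def hc(x):
        P=np.concatenate([np.c_[x[0]+d/2*np.cos(a),x[1]+d/2*np.sin(a),0*a+z] for z in (0,h)])
        q=cv2.moments(cv2.convexHull(proj(name,P).astype(np.float32)));return np.array([q['m10'],q['m01']])/q['m00']
    return least_squares(lambda x:(hc(x)-c),x0,diff_step=1e-3).x
def reel():
    out=[]
    for n in ('top','scene'):
        get_image(n)
        for d in silhouettes('reel',n):
            x=unproj(n,d['pixel'],.014)[:2]
            if d['p']>.3: out.append((n,round(d['p'],2),np.round(cyl(n,d['mask'],.056,.028,x),4).tolist()))
    return out
E
python3 - <<'E'
from h import *
top=[((45,143,40),(192,282)),((45,-143,40),(545,193)),((25,-143,40),(549,215)),((25,143,40),(200,300)),((-18,70,26),(302,333)),((-18,0,26),(389,313)),((-18,-70,26),(474,291)),((-18,-140,26),(560,268)),((0,-163,26),(583,241))]
sc=[((-18,70,26),(334,194)),((-18,0,26),(318,252)),((-18,-70,26),(297,315)),((-18,-140,26),(277,384)),((35,105,65),(412,130)),((35,35,65),(397,185)),((35,-35,65),(381,245)),((35,-105,65),(364,312))]
def prep(l,o): return np.array([a for a,b in l])/1e3,np.array([b for a,b in l])/3+o
D={'top':prep(top,(134.67,154.67)),'scene':prep(sc,(199.67,129.67))}
for ns in (['top'],['scene'],['top','scene']):
    r=least_squares(lambda p:np.concatenate([(proj(n,W(p,D[n][0]))-D[n][1]).ravel() for n in ns]),[.61,.03,.2])
    print(ns,np.round(r.x,4),np.round(r.fun,1).tolist())
for x in reel():print(x)
E
```

```text
['top'] [0.6038 0.0372 0.2275] [-0.6, -1.2, 0.1, -1.0, 0.8, -0.2, -1.4, 1.0, 0.1, 0.6, -0.0, 0.0, 0.4, 0.1, 0.4, 0.6, 0.2, -0.0]
['scene'] [0.6049 0.0356 0.2295] [-0.0, -0.4, -0.6, -0.3, -0.0, -0.1, -0.4, 0.2, -0.0, -0.2, 0.3, -0.0, 0.4, 0.3, 0.4, 0.3]
['top', 'scene'] [0.6043 0.0367 0.2281] [-0.4, -1.4, 0.3, -1.2, 1.0, -0.4, -1.2, 0.9, 0.3, 0.4, 0.2, -0.2, 0.6, -0.1, 0.5, 0.4, 0.4, -0.2, -0.1, -0.7, -0.7, -0.7, -0.1, -0.5, -0.6, -0.3, -0.1, -0.6, 0.2, -0.4, 0.3, -0.1, 0.2, -0.1]
('top', 0.94, [0.7463, 0.1428])
('top', 0.9, [0.4952, 0.0716])
('top', 0.85, [0.7817, 0.0616])
('top', 0.62, [0.561, 0.2816])
('scene', 0.95, [0.561, 0.2815])
('scene', 0.91, [0.4957, 0.0717])
('scene', 0.79, [0.7802, 0.0619])
('scene', 0.65, [0.7466, 0.1433])
('scene', 0.4, [0.6122, 0.1276])
```

Both cameras agree to about 1 mm: rack at (0.604, 0.0365), yaw 0.228, and reel at (0.4955, 0.0717). Next I shut the gripper and head for the start of the run.

jog_arm(motion=[[[-0.03,-0.024,0,0,0,0.06,1],[-0.06,-0.048,0,0,0,0.12,1],[-0.09,-0.072,0,0,0,0.18,1],[-0.12,-0.096,0,0,0,0.24,1],[-0.15,-0.12,0,0,0,0.3,1],[-0.18,-0.144,0,0,0,0.36,1],[-0.21,-0.168,0,0,0,0.42,1],[-0.24,-0.192,0,0,0,0.48,1],[-0.27,-0.216,0,0,0,0.54,1],[-0.27,-0.216,0,0,0,0.54,1]]], force=20)

```text
clock: 2.13
position: [0.3725, 0.3171, 0.2272]
ee_rot: [1.249, 2.88, -0.001]
force: [-0.7, 0.3, -0.0]
width: 0.328
gripper_force: 0.0
```

```bash
cat >> h.py <<'E'
p0=np.array([.6044,.0365,.2283])
def to(rx,ry,z,yawy):  # rack target (mm) of TCP; tool y azimuth in rack frame (deg) -> move in tool frame
    s=observe();r=R.from_rotvec(s['ee_rot']);t=W(p0,[[rx/1e3,ry/1e3,z/1e3]])[0]
    a=p0[2]+np.radians(yawy);y=np.array([np.cos(a),np.sin(a),0]);zz=np.array([0,0,-1.])
    G=R.from_matrix(np.c_[np.cross(y,zz),y,zz])
    print('clk',s['clock'],'f',np.round(s['force'],1),'w',round(s['width'],3),'rack',np.round(rk(s['position'])*1e3,1),'d',np.round(r.inv().apply(t-s['position']),4),'rot',np.round((r.inv()*G).as_rotvec(),4))
def rk(P):
    c,s=np.cos(p0[2]),np.sin(p0[2]);d=np.array(P)-[p0[0],p0[1],0];return np.array([c*d[0]+s*d[1],-s*d[0]+c*d[1],d[2]])
E
python3 -c "
from h import *
to(35,-142,120,0)"
```

```text
clk 2.1333 f [-0.7  0.3 -0. ] w 0.328 rack [-162.4  325.8  227.2] d [-0.5035 -0.0633  0.1087] rot [0.0012 0.0029 0.5243]
```

jog_arm(motion=[[[-0.034,-0.004,0,0,0,0.04,1],[-0.068,-0.008,0,0,0,0.08,1],[-0.102,-0.012,0,0,0,0.12,1],[-0.136,-0.016,0,0,0,0.16,1],[-0.17,-0.02,0,0,0,0.2,1],[-0.204,-0.024,0,0,0,0.24,1],[-0.238,-0.03,0,0,0,0.3,1],[-0.272,-0.034,0,0,0,0.36,1],[-0.306,-0.038,0,0,0,0.42,1],[-0.34,-0.042,0,0,0,0.48,1]]])

```text
clock: 2.97
position: [0.5739, 0.0488, 0.2269]
ee_rot: [1.885, 2.513, 0.001]
force: [0.5, 0.6, -0.6]
width: 0.006
gripper_force: 0.0
```

```bash
python3 -c "
from h import *
to(35,-142,120,0)"
```

```text
clk 2.9667 f [ 0.5  0.6 -0.6] w 0.006 rack [-26.9  18.9 226.9] d [-0.1641  0.0529  0.1069] rot [ 0.0005 -0.0002  0.0554]
```

jog_arm(motion=[[[-0.033,0.011,0.01,0,0,0.01,1],[-0.066,0.022,0.03,0,0,0.02,1],[-0.099,0.033,0.05,0,0,0.03,1],[-0.132,0.044,0.08,0,0,0.04,1],[-0.155,0.053,0.107,0,0,0.05,1],[-0.155,0.053,0.107,0,0,0.05,1],[-0.155,0.053,0.107,0,0,0.05,1],[-0.155,0.053,0.107,0,0,0.05,1]]])

```text
clock: 3.63
position: [0.6677, -0.0832, 0.1197]
ee_rot: [-1.944, -2.467, -0.0]
force: [-1.3, 0.7, 0.5]
width: 0.002
gripper_force: 0.0
```

```bash
python3 -c "
from h import *
to(35,-142,55,0)
cv2.imwrite('pics/w1.png',get_image('wrist')[:,:,::-1]);cv2.imwrite('pics/s1.png',cv2.resize(get_image('scene')[130:330,200:450,::-1],(750,600)))"
```

```text
clk 3.6333 f [-1.3  0.7  0.5] w 0.002 rack [  34.5 -130.9  119.7] d [-0.0111  0.0004  0.0647] rot [-0.0002 -0.0006  0.0081]
```

View pics/s1.png

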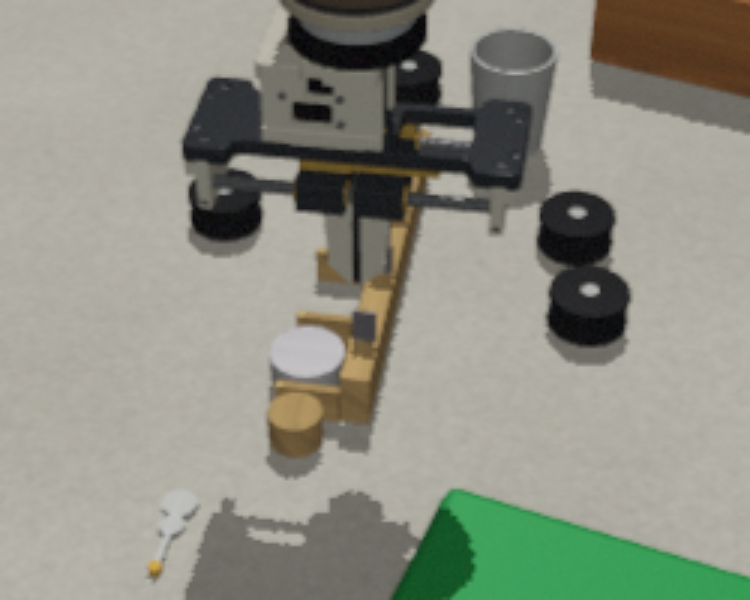

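The scene crop shows the shut fingertips at (355,280), above the rail, and the tabs untouched. The tip is 120 mm up, so I move out 12 mm and descend to 55 mm.

jog_arm(motion=[[[-0.006,0,0,0,0,0.008,1],[-0.012,0,0.01,0,0,0.008,1],[-0.012,0,0.03,0,0,0.008,1],[-0.012,0,0.05,0,0,0.008,1],[-0.012,0,0.065,0,0,0.008,1],[-0.012,0,0.065,0,0,0.008,1],[-0.012,0,0.065,0,0,0.008,1]]])

```text
clock: 4.32
position: [0.6699, -0.0957, 0.0543]
ee_rot: [-1.954, -2.459, 0.001]
force: [-0.2, -0.4, 0.1]
width: 0.005
gripper_force: 0.0
```

```bash
python3 -c "
from h import *
to(35,75,55,0)
im=get_image('scene')[:,:,::-1].copy();s=observe()
q=proj('scene',[s['position']]+list(W(p0,[[.035,y,.065] for y in(.105,.035,-.035,-.105)])))
for u in q: cv2.circle(im,tuple(int(v) for v in np.round(u)),1,(0,0,255),-1)
cv2.imwrite('pics/s2.png',cv2.resize(im[130:330,200:450],(750,600)))"
```

```text
clk 4.3167 f [-0.2 -0.4  0.1] w 0.005 rack [  33.9 -143.6   54.3] d [ 0.2186  0.001  -0.0007] rot [-0.0012 -0.0003 -0.0005]
```

View pics/s2.png

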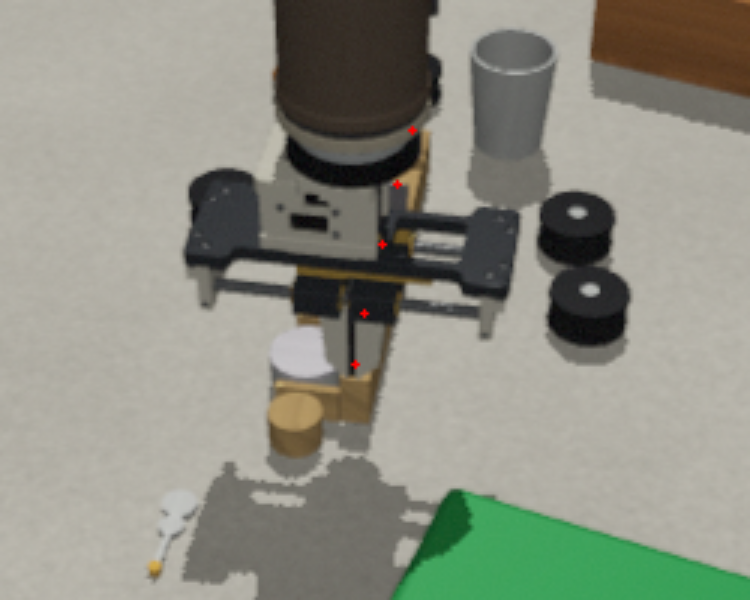

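Projected tab tops and the tip match the picture: tip at (355,365), just outside the first tab. Now the run.

jog_arm(motion=[[[0.01,0.001,0,0,0,0,1],[0.02,0.001,0,0,0,0,1],[0.03,0.001,0,0,0,0,1],[0.04,0.001,0,0,0,0,1],[0.05,0.001,0,0,0,0,1],[0.06,0.001,0,0,0,0,1],[0.07,0.001,0,0,0,0,1],[0.08,0.001,0,0,0,0,1],[0.085,0.001,0,0,0,0,1],[0.085,0.001,0,0,0,0,1]]])

```text
clock: 5.2
position: [0.6517, -0.0098, 0.0544]
ee_rot: [-1.95, -2.461, -0.001]
force: [-0.0, 0.3, -0.2]
width: 0.007
gripper_force: 0.0
```

```bash
python3 -c "
from h import *
to(35,70,55,0)
cv2.imwrite('pics/s3.png',cv2.resize(get_image('scene')[130:330,200:450,::-1],(750,600)))"
```

```text
clk 5.2 f [-0.   0.3 -0.2] w 0.007 rack [ 35.6 -55.8  54.4] d [ 0.1258 -0.0003 -0.0004] rot [-0.0006 -0.0016  0.0022]
```

View pics/s3.png

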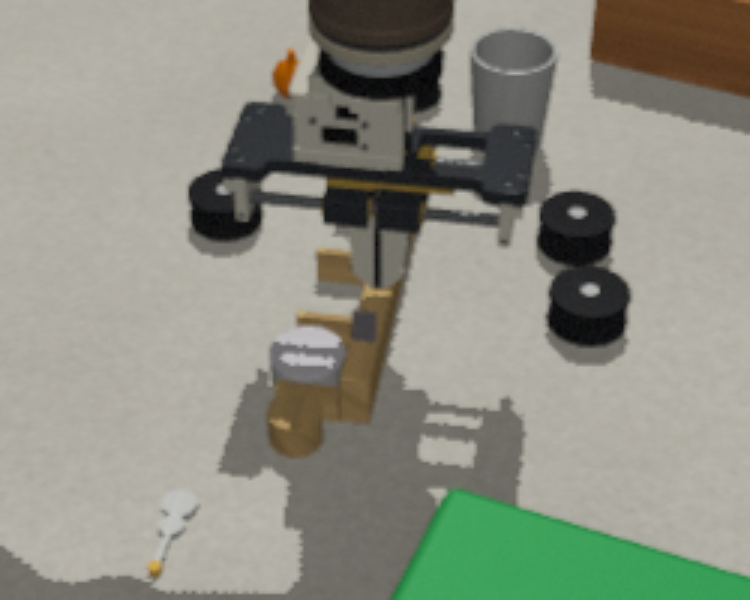

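Tab d was flicked and is upright again at (363,325). Next come tabs c and b, stopping midway between b and a.

jog_arm(motion=[[[0.0125,0,0,0,0,0,1],[0.025,0,0,0,0,0,1],[0.0375,0,0,0,0,0,1],[0.05,0,0,0,0,0,1],[0.0625,0,0,0,0,0,1],[0.075,0,0,0,0,0,1],[0.0875,0,0,0,0,0,1],[0.1,0,0,0,0,0,1],[0.1125,0,0,0,0,0,1],[0.125,0,0,0,0,0,1]]])

```text
clock: 6.08
position: [0.6238, 0.1105, 0.0549]
ee_rot: [1.954, 2.459, 0.0]
force: [0.2, -1.3, 1.7]
width: 0.006
gripper_force: 0.9
```

jog_arm(motion=[[[0,0,0,0,0,0,1],[0,0,0,0,0,0,1],[0,0,0,0,0,0,1],[0,0,-0.02,0,0,0,1],[0,0,-0.05,0,0,0,1],[0,0,-0.08,0,0,0,1],[0,0,-0.1,0,0,0,1],[0,0,-0.1,0,0,0,1]]])

```text
clock: 6.75
position: [0.6267, 0.108, 0.1594]
ee_rot: [1.954, 2.454, 0.008]
force: [1.2, 1.0, 0.1]
width: -0.001
gripper_force: 0.0
```

```bash
python3 -c "
from h import *
to(-150,73,100,-90)
cv2.imwrite('pics/s4.png',cv2.resize(get_image('scene')[130:330,200:450,::-1],(750,600)))"
```

```text
clk 6.75 f [1.2 1.  0.1] w -0.001 rack [ 38.   64.6 159.4] d [ 0.0079 -0.1884  0.0581] rot [ 0.0057 -0.0053  1.5684]
```

View pics/s4.png

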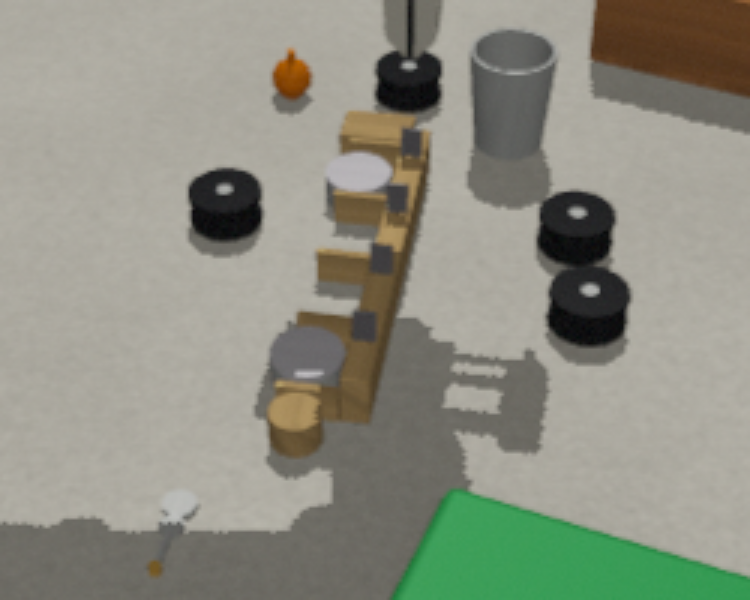

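All four tabs are upright, nothing else has moved, and tab a was never reached. Next I go behind the reel, turning the hand 90° with the fingers at about 34 mm opening so they cradle it.

jog_arm(motion=[[[0,-0.02,0,0,0,0.11,0.26],[0,-0.04,0,0,0,0.22,0.26],[0,-0.06,0,0,0,0.33,0.26],[0,-0.08,0,0,0,0.44,0.26],[0,-0.1,0,0,0,0.55,0.26],[0,-0.12,0,0,0,0.66,0.26],[0,-0.14,0,0,0,0.77,0.26],[0,-0.16,0,0,0,0.88,0.26],[0,-0.18,0,0,0,0.99,0.26],[0,-0.2,0,0,0,1.1,0.26]]])

```text
clock: 7.63
position: [0.4274, 0.0631, 0.1538]
ee_rot: [2.955, 1.065, -0.003]
force: [-0.3, -0.0, 0.8]
width: 0.371
gripper_force: 0.0
```

jog_arm(motion=[[[0,0,0,0,0,0.12,0.26],[0,0,0,0,0,0.24,0.26],[0,0,0,0,0,0.36,0.26],[0,0,0,0,0,0.46,0.26],[0,0,0,0,0,0.46,0.26],[0,0,0,0,0,0.46,0.26],[0,0,0,0,0,0.46,0.26]]])

```text
clock: 8.22
position: [0.4288, 0.0637, 0.1544]
ee_rot: [3.118, 0.379, -0.001]
force: [1.2, 0.2, -0.4]
width: 0.369
gripper_force: 0.0
```

```bash
python3 -c "
from h import *
to(-162,59,6,-90)
for x in reel():
  if np.hypot(*x[2])<.56: print(x,rk([*x[2],0]))"
```

```text
clk 8.2167 f [ 1.2  0.2 -0.4] w 0.369 rack [-164.8   66.3  154.4] d [0.0028 0.0073 0.1484] rot [0.0004 0.0007 0.0133]
('top', 0.97, [0.4965, 0.0707]) [-0.09736006  0.05773274  0.        ]
('scene', 0.62, [0.4968, 0.0708]) [-0.09704521  0.05776225  0.        ]
```

jog_arm(motion=[[[0,0.004,0.02,0,0,0.013,0.26],[0,0.008,0.05,0,0,0.013,0.26],[0,0.008,0.08,0,0,0.013,0.26],[0,0.008,0.11,0,0,0.013,0.26],[0,0.008,0.13,0,0,0.013,0.26],[0,0.008,0.142,0,0,0.013,0.26],[0,0.008,0.148,0,0,0.013,0.26],[0,0.008,0.148,0,0,0.013,0.26],[0,0.008,0.148,0,0,0.013,0.26]]])

```text
clock: 9.17
position: [0.4313, 0.0562, 0.0071]
ee_rot: [-3.121, -0.354, -0.0]
force: [0.6, -0.4, 1.0]
width: 0.369
gripper_force: 0.0
```

```bash
python3 -c "
from h import *
to(-129,58,6,-90)"
```

```text
clk 9.1667 f [ 0.6 -0.4  1. ] w 0.369 rack [-164.2   58.3    7.1] d [0.0352 0.0003 0.0011] rot [-0.0001 -0.0002 -0.0026]
```

jog_arm(motion=[[[0.01,0,0,0,0,0,0.26],[0.018,0,0,0,0,0,0.26],[0.024,0,0,0,0,0,0.26],[0.028,0,0,0,0,0,0.26],[0.031,0,0,0,0,0,0.26],[0.034,0,0,0,0,0,0.26],[0.037,0,0,0,0,0,0.26],[0.04,0,0,0,0,0,0.26],[0.04,0,0,0,0,0,0.26]]])

```text
clock: 9.92
position: [0.4706, 0.0654, 0.0067]
ee_rot: [3.121, 0.354, 0.001]
force: [0.6, -0.1, 0.1]
width: 0.371
gripper_force: 0.1
```

jog_arm(motion=[[[0.0044,0.0023,0,0,0,0,0.26],[0.0088,0.0046,0,0,0,0,0.26],[0.0132,0.0069,0,0,0,0,0.26],[0.0176,0.0092,0,0,0,0,0.26],[0.022,0.0115,0,0,0,0,0.26],[0.0264,0.0138,0,0,0,0,0.26],[0.0308,0.0161,0,0,0,0,0.26],[0.0352,0.0184,0,0,0,0,0.26],[0.0396,0.021,0,0,0,0,0.26],[0.042,0.023,0,0,0,0,0.26]]])

```text
clock: 10.75
position: [0.5169, 0.0521, 0.0068]
ee_rot: [3.121, 0.354, 0.001]
force: [-0.2, 0.1, -0.4]
width: 0.369
gripper_force: 0.2
```

```bash
python3 -c "
from h import *
to(-34,35,6,-90)
for x in reel():
  if np.hypot(*x[2])<.62: print(x,rk([*x[2],0]))
cv2.imwrite('pics/s5.png',cv2.resize(get_image('scene')[130:330,200:450,::-1],(750,600)))"
```

```text
clk 10.75 f [-0.2  0.1 -0.4] w 0.369 rack [-81.7  35.    6.8] d [ 0.0477 -0.0001  0.0008] rot [ 0.0002 -0.0004 -0.0025]
('scene', 0.7, [0.5546, 0.0556]) [-0.04418507  0.02987524  0.        ]
```

View pics/s5.png

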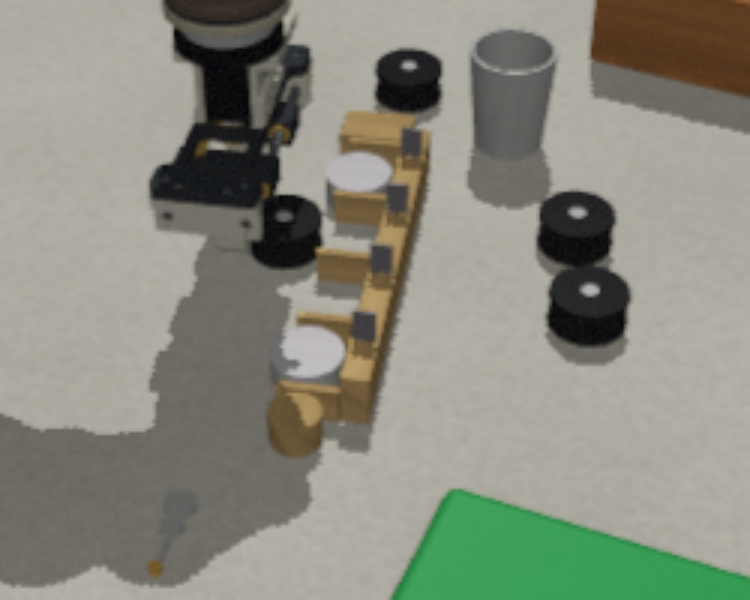

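The reel sits in the cradle, its hub at crop (285,215), about to enter the second bay from the left. I check its lateral position from the hub pixel.

```bash
python3 -c "
from h import *
for u in [(225,188),(285,215)]: print(rk(unproj('scene',np.array(u)/3+[199.67,129.67],.028))*1e3)"
```

```text
[-98.81626211  59.47200649  28.        ]
[-47.6917574   34.18017377  28.        ]
```

jog_arm(motion=[[[0.004,0,0,0,0,0,0.26],[0.008,0,0,0,0,0,0.26],[0.012,0,0,0,0,0,0.26],[0.016,0,0,0,0,0,0.26],[0.02,0,0,0,0,0,0.26],[0.024,0,0,0,0,0,0.26],[0.028,0,0,0,0,0,0.26],[0.032,0,0,0,0,0,0.26],[0.036,0,0,0,0,0,0.26],[0.038,0,0,0,0,0,0.26]]])

```text
clock: 11.83
position: [0.5538, 0.0609, 0.0067]
ee_rot: [3.121, 0.354, 0.001]
force: [-0.7, -0.9, 0.2]
width: 0.372
gripper_force: 0.2
```

jog_arm(motion=[[[0.002,0,0,0,0,0,0.26],[0.004,0,0,0,0,0,0.26],[0.006,0,0,0,0,0,0.26]]])

```text
clock: 12.08
position: [0.559, 0.0621, 0.0067]
ee_rot: [-3.122, -0.354, 0.0]
force: [-1.7, -0.3, -0.1]
width: 0.373
gripper_force: 0.2
```

jog_arm(motion=[[[0.001,0,0,0,0,0,0.26],[0.002,0,0,0,0,0,0.26]]])

```text
clock: 12.25
position: [0.561, 0.0626, 0.0067]
ee_rot: [-3.122, -0.354, 0.0]
force: [0.1, -0.3, -0.3]
width: 0.369
gripper_force: 0.2
```

```bash
python3 -c "
from h import *
to(-34,35,6,-90)
for x in reel():
  if np.hypot(*x[2])<.65: print(x,rk([*x[2],0]))"
```

```text
clk 12.25 f [ 0.1 -0.3 -0.3] w 0.369 rack [-36.4  35.2   6.7] d [0.0024 0.0002 0.0007] rot [-0.0001  0.     -0.0026]
('top', 0.75, [0.6241, -0.064]) [-0.00355652 -0.10235082  0.        ]
('top', 0.61, [0.5605, 0.2815]) [0.01268797 0.24857841 0.        ]
('scene', 0.78, [0.561, 0.2807]) [0.01299394 0.24768601 0.        ]
('scene', 0.7, [0.5948, 0.0822]) [0.00099201 0.04668689 0.        ]
```

Nearly home. I push on in small steps until the force rises.

jog_arm(motion=[[[0.001,0,0,0,0,0,0.26],[0.002,0,0,0,0,0,0.26],[0.002,0,0,0,0,0,0.26]]])

```text
clock: 12.7
position: [0.5615, 0.0627, 0.0064]
ee_rot: [-3.121, -0.353, 0.004]
force: [-4.8, -0.5, 2.4]
width: 0.367
gripper_force: 2.3
```

jog_arm(motion=[[[0.001,0,0,0,0,0,0.26],[0.0015,0,0,0,0,0,0.26],[0.0015,0,0,0,0,0,0.26]]])

```text
clock: 12.95
position: [0.5618, 0.0628, 0.0063]
ee_rot: [-3.121, -0.353, 0.007]
force: [-8.8, -0.7, 5.5]
width: 0.369
gripper_force: 4.2
```

Contact force is 9 N with the TCP stalled at rack x ≈ -35.5 mm, which is what home should give. I back off straight, lift and look.

jog_arm(motion=[[[-0.004,0,0,0,0,0,0.26],[-0.01,0,0,0,0,0,0.26],[-0.025,0,0,0,0,0,0.26],[-0.045,0,0,0,0,0,0.26],[-0.06,0,-0.01,0,0,0,0.26],[-0.075,0,-0.04,0,0,0,0.26],[-0.09,0,-0.08,0,0,0,0.26],[-0.1,0,-0.12,0,0,0,0.26],[-0.11,0,-0.15,0,0,0,0.26],[-0.11,0,-0.15,0,0,0,0.26]]])

```text
clock: 13.78
position: [0.4582, 0.0381, 0.1611]
ee_rot: [-3.119, -0.352, -0.01]
force: [0.4, -0.1, -0.4]
width: 0.368
gripper_force: 0.0
```

```bash
python3 -c "
from h import *
to(-34,35,6,-90)
for x in reel():
  if np.hypot(*x[2])<.7: print(x,rk([*x[2],0]))
a=get_image('top')[155:335,135:395,::-1];b=get_image('scene')[130:330,200:450,::-1]
cv2.imwrite('pics/e.png',np.hstack([cv2.resize(a[60:160,20:220],(400,200)) ,cv2.resize(b[20:120,60:260],(400,200))]).repeat(1,0)) 
cv2.imwrite('pics/e.png',np.vstack([cv2.resize(a[60:133],(790,222),interpolation=2),cv2.resize(b[20:140],(790,370),interpolation=2)]))"
```

```text
clk 13.7833 f [ 0.4 -0.1 -0.4] w 0.368 rack [-142.    34.7  161.1] d [ 0.107  -0.0004  0.1558] rot [-0.0022 -0.0066 -0.0038]
('top', 0.72, [0.5606, 0.2816]) [0.01280801 0.24865318 0.        ]
('top', 0.63, [0.5958, 0.069]) [-0.00102139  0.03360308  0.        ]
('scene', 0.93, [0.5888, 0.0805]) [-0.00523705  0.04638893  0.        ]
('scene', 0.85, [0.5613, 0.2809]) [0.01333142 0.24781292 0.        ]
```

View pics/e.png

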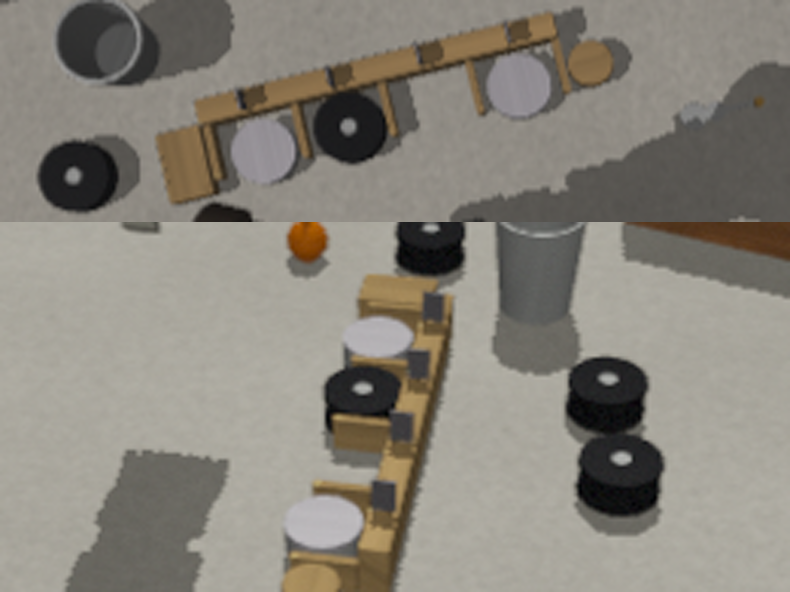

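The reel is in the third bay from the round end, at about (-1 to -3, 34) mm in the rack frame, against the rail. In the top part its hub is at (348,127). The tabs are upright, the tins have not moved and the arm is clear.

```bash
python3 -c "
from cell import *
print(sign_off())"
```

```text
the job is handed in; nothing more can be done
None
```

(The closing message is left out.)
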